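# Count the sample bolts and label them

### The job

The tray on the counting scale already holds the ten sample bolts: with a fingertip, lightly press the square sample key on the scale so that it learns them, then the wide print key beside it, then the large round feed key on the label printer to bring the label out to the tear bar. Let each key come up again before going to the next, and press no other key. Do not touch the weighing pan or the tray on it, which would spoil the reading, and leave the other things on the bench where they stand.

Things in the scene. Friction and masses are not known exactly. Their poses are not given: they have to be found in the camera images.
- scale: counting scale, fixed, off-white, 320 mm wide, 365 mm deep; origin on the bench, 65 mm behind its front edge, midway across; x from the operator's side (front) to the back (weighing pan), y to the operator's left. Its front 150 mm is a dark panel sloping 15 degrees, 50 mm high at the front, 90 mm at the back: three displays above, a row of five light keys below (left to right power, zero, tare, sample, print)
- sample_key_top (a point): centre of the top face of the sample key when up, moving down with it: square key, 26 x 26 mm, top face 8.5 mm proud of the panel, fourth in the row and the only square key. z of this frame is the outward normal of the key (the key moves along -z), x up the slope, y along the row to the operator's left
- print_key_top (a point): centre of the top face of the print key, 26 mm up the slope by 54 mm along the row, at the right end of the row, 74 mm right of the sample key's centre; otherwise as the sample key (same axes)
- feed_key_top (a point): centre of the top face of the printer's feed key: level round key, 26 mm diameter, 8.5 mm proud of the printer's top, about 153 mm above the bench. z up, the key moves along -z
- sample_key (a joint): travel of the sample key: 0 up, 0.007 m fully down; it begins to move at 1.5 N, takes 5 N half-way and 8.5 N fully down (a hard stop), and springs back by itself. It counts as pressed from 2 mm. All keys of the scale and printer behave the same
- print_key (a joint): travel of the print key, as the sample key
- feed_key (a joint): travel of the printer's feed key, as the sample key
- power_key (a joint): travel of the scale's power key (round, 20 mm diameter, far left of the row): leave alone
- zero_key (a joint): travel of the scale's zero key (round, 24 mm, second from the left): leave alone
- tare_key (a joint): travel of the scale's tare key (round, 24 mm, third from the left; its centre is 52 mm to the left of the sample key's): leave alone
- pause_key (a joint): travel of the printer's pause key (small oblong, 12 x 22 mm, 85 mm to the operator's left of the feed key): leave alone
- scale_pan: bright steel weighing pan on the back part of the scale, 200 mm front to back by 300 mm, low rim 10 mm; origin under its centre, 112 mm above the bench; its front edge is about 120 mm behind the key row. Not to be touched
- sample_tray: open aluminium tray with ten bolts, 110 x 150 mm, 32 mm high, loose on the pan (top of its rim 150 mm above the bench); origin under its centre. Not to be touched
- printer: desktop label printer, fixed, dark grey, 220 mm deep, 180 mm wide, 145 mm high; origin on the bench under its centre, x from its front (label mouth, tear bar) to its back, y to the operator's left. On its top near the front are two light keys: large round feed key on the right (45 mm ahead of the origin, 40 mm to the right), small oblong pause key on the left
- sprocket: flat steel chain sprocket, 120 mm across, 10 mm high, lying in front of the scale; origin under its middle. Leave it alone
- label_roll: roll of blank labels standing on end, 72 mm diameter, 55 mm high, beside the scale; origin under its middle. Leave it alone
- oil_filter: white spin-on oil filter standing upright, 68 mm diameter, 76 mm high, on the other side of the scale; origin under its middle. Leave it alone
- parts_box: small closed black parts box, 55 x 100 x 42 mm high, in front of the printer; origin under its middle. Leave it alone
- plug_box: small white and red spark-plug box, 26 x 90 x 26 mm high, lying on top of the printer towards its back; origin under its middle. Leave it alone
- tape_dispenser: hand tape dispenser with a roll, about 200 x 60 x 92 mm high, standing behind the printer; origin under its middle. Leave it alone

How it is judged:
By the outcome, as a careful person would: the job done as asked, in the order asked, and still so for the second after the job is handed in, with the robot touching nothing.
It also fails if it takes over 48 s, if anything falls off the work surface, if the arm or the gripper's body presses on something with over 40 N, if the wrist force passes 120 N, or if a joint passes its speed limit or range.

### The arm

A 6-joint arm with a two-finger parallel gripper is mounted at the origin on the work surface. World frame = base frame: x ahead of the robot, y to its left, z up, the work surface at z = 0. Lengths are in mm, angles in degrees, forces in N, time in s.
With the tool pointing down it reaches from about 300 to 850 mm from the base axis. Payload 4.2 kg.
Tool frame: the origin (TCP) lies at the very end of the fingers, on their centre line; the grasp point (between the pads) lies 19 mm behind it (env.grip_depth is the distance from the TCP to the grasp point, in mm); z points along the fingers, y is the line along which they close (so a half turn about z gives the same grasp; the last joint's range is limited). The gripper opens to 91 mm and grips with 3 to 60 N. Pads are 32 mm wide; open, the fingers measure 118 mm over their backs; the gripper's body (76 mm by 178 mm) begins 60 mm behind the grasp point.
Start: joints at [64.114, 18.312, 89.639, -0, 72.044, -1.146], TCP at [240.645, 522.238, 213.976] pointing down, gripper open.
Joint ranges: [-177.97, 177.97], [-48.28, 115.42], [12.27, 149.76], [-77.06, 257.06], [2.81, 150.46], [-146.56, 146.56]. Speed limits (degrees/s): [147.25, 147.25, 180, 180, 180, 180].

### API

Orientations are given as [roll, pitch, yaw] about the fixed x, y, z axes, in that order (R = Rz(yaw) Ry(pitch) Rx(roll)).
In Python, from workcell import env, cams gives the robot as it stands.
- The arm moves only by the tool apply_moves, never from a script. Its argument "deltas" is a list of rows, each a list of 5 numbers: the shift along the tool's x, y, z in m, then the turn about the tool's z in rad, then the opening, from -1 (shut) to 1 (fully open), so that 0 is half open. In form: [[tx, ty, tz, roll, gripper], ...]. A call has 1 to 5 rows; each row is the pose to reach, as a shift and turn from the pose commanded when the call began, along the tool's axes at that moment; what a row does not reach only later rows make up. A row lasts 1/10 s, in which the tool goes at most 50 mm and 8.59 degrees, less where a joint would pass 70% of its speed; a pose out of reach is approached as far as the arm can. A call with a gripper value outside its range is refused whole. The fingers move at their own pace and stop on an object; "grip_force" is the grip in N (left out, the last holds). Time passes only in rows, so rows that repeat a pose let the fingers close. It gives the time, the measured TCP pose, the force, the opening and the grip force at its end, in the units of the state.
- env.state(): the state, without advancing time (a new reading comes with each control period).
- cams.grab_frame(name): name is "side" or "top"; returns the picture (480x640x3 uint8, blue, green, red); there is no depth.
- cams.get_calibration(name): a dict with "mtx" (3x3 intrinsics, pixels), "k1" (the pictures are not rectified: a ray, as slopes to the right and down, at radius r is drawn at 1 + k1 r^2 times it, then the intrinsics apply), "eye" and "attitude" of the camera in the world. Camera axes: x right, y down, z forward; pixel columns grow to the right and rows downward; lengths in mm; the calibration is good to about 2 mm. A picture is of the moment at which its call begins. get_calibration takes no time and is no camera call.
- env.job_done(): hands the job in; it is judged then, once.
The state is a dict: "time_s": time; "qpos": joint angles; "qvel": joint speeds; "effort": joint torques, N m; "ee_pos": TCP position; "ee_rot": TCP orientation; "force": force on the tool from outside, world axes, zero at the start; "torque": the same for the moment, N m; "gripper_width": finger opening in mm; "gripper_force": force on a finger pad.
Only numpy, scipy, OpenCV 4.12 (cv2) and the standard library are available. Lean on these libraries where they do the work, as an engineer would, in place of code of your own. Each camera call takes 0.05 s, during which the arm holds its last target. There are 200 camera calls.

## Working session

There is one attempt and no reset: what is moved stays moved. The work goes in short steps, Python scripts to look and compute and a tool call to move; the robot and the scene stay as the last step left them, time stands still between calls to the robot, and variables do not carry over. Pictures are saved under pics/ and viewed, at most 10 in all, crops included, and the job is handed in when it is done.

Besides the shell and the picture viewer there is one more tool, called after "Emit:" as name(argument=value, ...), one argument or row to a line, values as JSON. apply_moves: Moves the arm, as the interface text tells. Its arguments: {"type":"object","properties":{"deltas":{"type":"array"},"grip_force":{"type":"number"}},"required":["deltas"]}

```bash
mkdir -p pics; python3 - <<'E'
from workcell import env,cams
import cv2
for n in("top","side"):
    cv2.imwrite(f"pics/{n}1.png",cams.grab_frame(n)); print(n,cams.get_calibration(n))
print(env.state())
E
```

```text
top {'mtx': array([[515.87161227,   0.        , 326.12244063],
       [  0.        , 515.87161227, 233.85164567],
       [  0.        ,   0.        ,   1.        ]]), 'k1': -0.07164564004499267, 'eye': array([ 380.35064645,    4.99012233, 1551.70911518]), 'attitude': array([-173.93620852,    0.39578486,  -90.01737143])}
side {'mtx': array([[493.12743611,   0.        , 316.54582542],
       [  0.        , 493.12743611, 246.63761384],
       [  0.        ,   0.        ,   1.        ]]), 'k1': -0.13824594018943118, 'eye': array([  -4.62477928, -946.05423895,  836.88954527]), 'attitude': array([-124.34476221,    1.33771573,  -30.46871113])}
{'time_s': 0.1, 'qpos': array([ 6.41128034e+01,  1.83467505e+01,  8.96989915e+01, -2.82629979e-03,
        7.20433238e+01, -1.14560903e+00]), 'qvel': array([-0.01392466, -0.14548573, -0.12295139,  0.01000026, -0.05139807,
        0.09039054]), 'effort': array([ 9.30834467e-04, -4.13331699e+01, -2.32510400e+01,  7.28637935e-02,
        4.21699800e-02, -5.78916388e-05]), 'ee_pos': array([240.46844339, 521.81075855, 213.21953333]), 'ee_rot': array([-1.79910898e+02,  9.06013874e-04,  1.55259287e+02]), 'force': array([ 0.17058184, -0.52660508,  0.87688681]), 'torque': array([ 0.0218041 , -0.00766488,  0.0325337 ]), 'gripper_force': 0.0, 'gripper_width': 90.98016273165355}
```

View pics/top1.png

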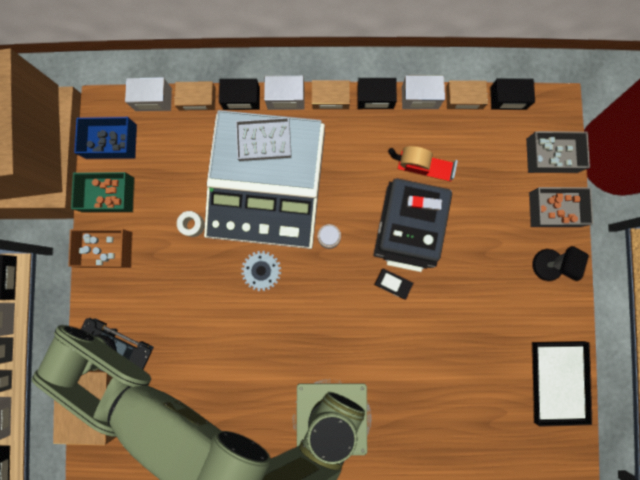

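View pics/side1.png

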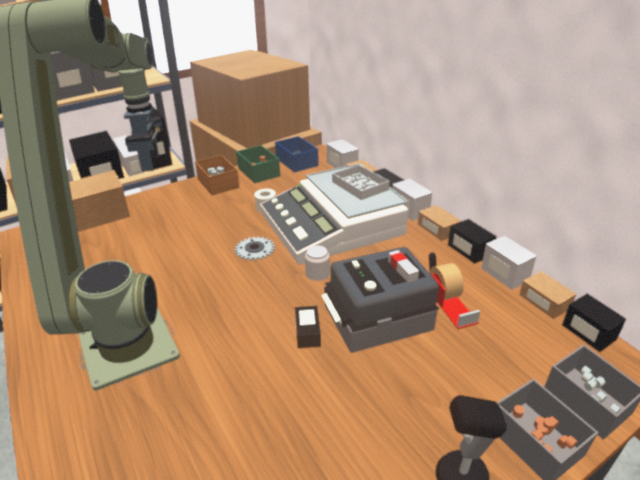

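The top view shows the key row: power (215,224), zero (230,225), tare (246,227), sample (264,229) and print (289,231). The feed key is at (428,239). In the side view the row runs from about (279,197) to (301,233), and the feed key is at about (370,286).

```bash
cat > h.py <<'E'
import numpy as np,cv2
from scipy.spatial.transform import Rotation as Ro
from workcell import env,cams
def ray(n,p):
    c=cams.get_calibration(n)
    u=cv2.undistortPoints(np.array([[p]],float),c["mtx"],np.array([c["k1"],0,0,0.]))[0,0]
    d=Ro.from_euler("xyz",c["attitude"],degrees=True).apply([*u,1]); return c["eye"],d/np.linalg.norm(d)
def onz(n,p,z):
    e,d=ray(n,p); return e+d*(z-e[2])/d[2]
def tri(a,b):
    (e,d),(f,g)=ray("top",a),ray("side",b)
    s=np.linalg.lstsq(np.c_[d,-g],f-e,rcond=None)[0]
    P,Q=e+s[0]*d,f+s[1]*g; return (P+Q)/2,np.linalg.norm(P-Q)
def blobs(img,x0,y0,x1,y1,t=150):
    m=(img[y0:y1,x0:x1].min(2)>t).astype(np.uint8)
    n,_,st,c=cv2.connectedComponentsWithStats(m)
    return [(np.round(c[i]+[x0,y0],1).tolist(),st[i,2:].tolist()) for i in range(1,n) if st[i,4]>8]
E
python3 - <<'E'
from h import *
t=cv2.imread("pics/top1.png");s=cv2.imread("pics/side1.png")
print("T",blobs(t,205,214,310,242)); print("TF",blobs(t,385,225,440,250))
print("S",blobs(s,268,185,315,242)); print("SF",blobs(s,340,250,385,300))
E
python3 -c "
import cv2
a=cv2.imread('pics/side1.png')
cv2.imwrite('pics/c.png',cv2.resize(a[180:300,250:410],None,fx=5,fy=5,interpolation=2))"
```

```text
T [([205.8, 224.6], [3, 23, 49]), ([215.2, 223.6], [7, 7, 36]), ([230.0, 225.2], [9, 9, 51]), ([245.6, 226.6], [8, 8, 54]), ([263.3, 228.4], [10, 10, 86]), ([288.7, 231.2], [20, 11, 179])]
TF [([397.4, 232.9], [8, 5, 34]), ([427.9, 239.1], [9, 9, 67])]
S [([310.0, 189.0], [13, 13, 91]), ([272.0, 195.5], [10, 15, 101]), ([297.5, 195.0], [9, 6, 21]), ([278.8, 205.8], [8, 6, 36]), ([309.8, 209.1], [10, 10, 44]), ([284.5, 212.4], [8, 6, 39]), ([278.0, 227.9], [22, 29, 71]), ([290.3, 220.4], [11, 8, 60]), ([299.9, 232.2], [15, 14, 126])]
SF [([355.3, 263.0], [8, 7, 38]), ([370.0, 284.4], [11, 8, 76])]
```

View pics/c.png

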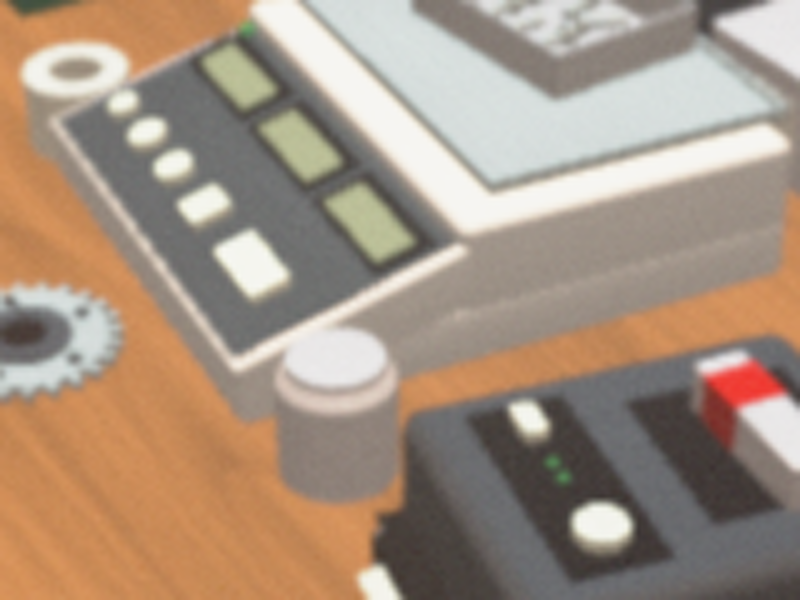

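The 5x crop of the side view shows the sample key at (290.5,220.5), the wide print key at (300,232.5) and the feed key at (370,284.5). These agree with the blobs, so I'll triangulate.

```bash
python3 - <<'E'
from h import *
T={'zero':(230,225.2),'tare':(245.6,226.6),'sample':(263.3,228.4),'print':(288.7,231.2),'feed':(427.9,239.1),'pause':(397.4,232.9)}
S={'zero':(278.8,205.8),'tare':(284.5,212.4),'sample':(290.4,220.4),'print':(300,232.2),'feed':(370,284.2),'pause':(355.3,263)}
P={}
for k in T:
    P[k],g=tri(T[k],S[k]); print(k,P[k].round(1),round(g,1), onz("top",T[k],153 if k in('feed','pause') else 75).round(1))
A={k:onz("top",T[k],153 if k in('feed','pause') else 75) for k in T}
n=np.linalg.norm
print(n((A['sample']-A['print'])[:2]),n((A['sample']-A['tare'])[:2]),n((A['feed']-A['pause'])[:2]))
d=A['zero']-A['print'];print("row yaw",np.degrees(np.arctan2(d[1],d[0])))
E
```

```text
zero [564.5 294.3  68.5] 2.2 [562.7 293.4  75. ]
tare [560.7 248.5  68. ] 2.9 [558.6 248.   75. ]
sample [554.9 197.2  67.3] 1.6 [553.2 196.5  75. ]
print [546.8 123.2  67.9] 2.1 [545. 123.  75.]
feed [ 514.9 -263.6  151.6] 1.2 [ 514.3 -263.   153. ]
pause [ 532.  -180.4  151.5] 1.2 [ 531.4 -179.9  153. ]
73.97447997576015 51.68585206116203 84.88117229000967
row yaw 84.07710096928058
```

The spacings match the given 74, 52 and 85 mm. Next I shut the gripper, turn it to square up with the key row, and approach.

Emit:
apply_moves(
  deltas=[
    [-0.04, -0.016, 0, -0.1, -1],
    [-0.08, -0.033, 0, -0.2, -1],
    [-0.12, -0.05, 0, -0.329, -1],
    [-0.16, -0.066, 0, -0.329, -1],
    [-0.2, -0.082, 0, -0.329, -1],
  ],
  grip_force=20,
)

```text
time_s: 0.6
ee_pos: [388.7, 362.5, 213.6]
ee_rot: [-180.0, -0.0, 174.1]
force: [1.0, 0.4, -0.9]
gripper_width: 54.2
gripper_force: 0.0
```

Emit:
apply_moves(
  deltas=[
    [-0.034, -0.03, 0.01, 0, -1],
    [-0.068, -0.06, 0.02, 0, -1],
    [-0.103, -0.09, 0.03, 0, -1],
    [-0.137, -0.12, 0.045, 0, -1],
    [-0.171, -0.149, 0.06, 0, -1],
  ],
)

```text
time_s: 1.1
ee_pos: [543.7, 196.7, 153.3]
ee_rot: [180.0, -0.0, 174.1]
force: [0.5, -0.3, 0.5]
gripper_width: 13.8
gripper_force: 0.0
```

Emit:
apply_moves(
  deltas=[
    [0, 0, 0.03, 0, -1],
    [0, 0, 0.06, 0, -1],
    [0, 0, 0.06, 0, -1],
    [0, 0, 0.06, 0, -1],
  ],
)

```text
time_s: 1.5
ee_pos: [542.6, 198.4, 94.0]
ee_rot: [-180.0, -0.1, 174.1]
force: [1.1, -0.5, 0.7]
gripper_width: 0.6
gripper_force: 0.0
```

```bash
python3 - <<'E'
from h import *
a=cams.grab_frame("side")[150:270,230:390]
b=cams.grab_frame("top")[160:280,190:350]
cv2.imwrite("pics/d.png",np.vstack([cv2.resize(i,None,fx=2.5*1,fy=2.5,interpolation=2) for i in(a,b)]))
s=env.state();print(s["time_s"],s["ee_pos"],s["force"],s["gripper_width"])
E
```

```text
1.6 [543.735179   198.97693525  95.57810756] [0.41449397 0.24113003 0.01572422] 0.7124943667980143
```

View pics/d.png

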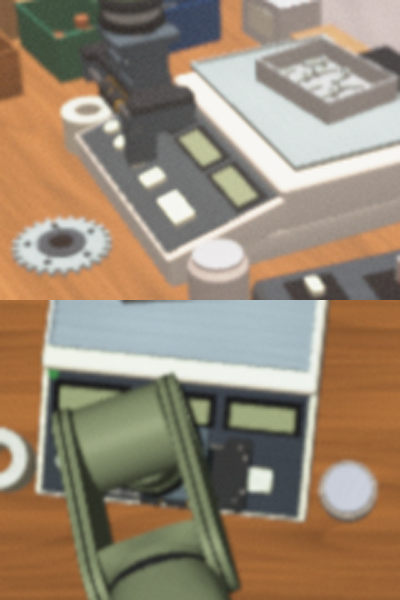

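The side crop shows the closed fingertip above and a little left of the sample key, with its bottom near pixel (285,215). The arm hides the key from the top camera. I'll check the tip against its projected position.

```bash
python3 - <<'E'
from h import *
def proj(n,X):
    c=cams.get_calibration(n);R=Ro.from_euler("xyz",c["attitude"],degrees=True).inv()
    v=R.apply(np.array(X)-c["eye"]);return cv2.projectPoints(v[None],np.zeros(3),np.zeros(3),c["mtx"],np.array([c["k1"],0,0,0.]))[0].ravel()
T=np.array([542.6,198.2,94.5]);u=np.array([.9947,-.1028,0]);l=np.array([.1028,.9947,0])
for a in(-16,16):
  for b in(-13,13):print(a,b,((proj("side",T+a*u+b*l)-[230,150])*2.5).round())
print((proj("side",[554.5,197,70])-[230,150])*2.5)
E
```

```text
-16 -13 [131. 167.]
-16 13 [123. 157.]
16 -13 [156. 161.]
16 13 [148. 151.]
[150.03795581 174.34148548]
```

The projected tip corners match the picture. I'm descending gently.

Emit:
apply_moves(
  deltas=[
    [0, 0, 0.009, 0, -1],
    [0, 0, 0.018, 0, -1],
    [0, 0, 0.02, 0, -1],
    [0, 0, 0.02, 0, -1],
    [0, 0, 0.02, 0, -1],
  ],
)

```text
time_s: 2.1
ee_pos: [542.9, 198.4, 74.0]
ee_rot: [180.0, 0.0, 174.1]
force: [0.4, -0.5, 0.2]
gripper_width: 0.4
gripper_force: 0.0
```

Emit:
apply_moves(
  deltas=[
    [0, 0, 0.001, 0, -1],
    [0, 0, 0.002, 0, -1],
    [0, 0, 0.002, 0, -1],
    [0, 0, 0.002, 0, -1],
  ],
)

```text
time_s: 2.5
ee_pos: [542.8, 198.3, 72.0]
ee_rot: [180.0, 0.0, 174.1]
force: [0.9, -0.7, -0.0]
gripper_width: 0.6
gripper_force: 0.0
```

Emit:
apply_moves(
  deltas=[
    [0, 0, 0.001, 0, -1],
    [0, 0, 0.002, 0, -1],
    [0, 0, 0.002, 0, -1],
    [0, 0, 0.002, 0, -1],
  ],
)

```text
time_s: 2.9
ee_pos: [543.2, 198.4, 70.3]
ee_rot: [180.0, 0.1, 174.1]
force: [0.7, 0.1, 2.2]
gripper_width: 0.5
gripper_force: 1.2
```

Emit:
apply_moves(
  deltas=[
    [0, 0, 0.001, 0, -1],
    [0, 0, 0.001, 0, -1],
    [0, 0, 0.001, 0, -1],
  ],
)

```text
time_s: 3.2
ee_pos: [543.3, 198.4, 69.3]
ee_rot: [180.0, 0.1, 174.1]
force: [1.1, -0.8, 3.9]
gripper_width: 0.6
gripper_force: 1.7
```

Emit:
apply_moves(
  deltas=[
    [0, 0, 0.001, 0, -1],
    [0, 0, 0.002, 0, -1],
    [0, 0, 0.002, 0, -1],
    [0, 0, 0.002, 0, -1],
  ],
)

```text
time_s: 3.6
ee_pos: [543.8, 198.3, 67.5]
ee_rot: [180.0, 0.1, 174.1]
force: [1.4, -0.7, 6.1]
gripper_width: 0.4
gripper_force: 2.5
```

Force rose about 1 N per mm up to 6 N, so the sample key is roughly 4 mm down. I'm releasing it, moving over to the print key and descending.

Emit:
apply_moves(
  deltas=[
    [0, 0, -0.01, 0, -1],
    [0, 0, -0.025, 0, -1],
    [0, 0, -0.025, 0, -1],
    [0, -0.037, -0.025, 0, -1],
    [0, -0.074, -0.025, 0, -1],
  ],
)

```text
time_s: 4.1
ee_pos: [534.0, 124.6, 91.0]
ee_rot: [-180.0, -0.1, 174.2]
force: [0.8, -0.1, 0.2]
gripper_width: 0.6
gripper_force: 0.0
```

Emit:
apply_moves(
  deltas=[
    [0, 0, 0, 0, -1],
    [0, 0, 0, 0, -1],
    [0, 0, 0.01, 0, -1],
    [0, 0, 0.019, 0, -1],
    [0, 0, 0.019, 0, -1],
  ],
)

```text
time_s: 4.6
ee_pos: [534.2, 125.4, 71.2]
ee_rot: [-180.0, -0.2, 174.2]
force: [-0.7, 0.4, 1.4]
gripper_width: 0.4
gripper_force: 0.7
```

Emit:
apply_moves(
  deltas=[
    [0, 0, 0.001, 0, -1],
    [0, 0, 0.002, 0, -1],
    [0, 0, 0.003, 0, -1],
    [0, 0, 0.003, 0, -1],
    [0, 0, 0.003, 0, -1],
  ],
)

```text
time_s: 5.1
ee_pos: [535.1, 124.9, 70.2]
ee_rot: [180.0, 0.0, 174.1]
force: [-2.4, 1.3, 1.7]
gripper_width: 0.3
gripper_force: 1.3
```

Emit:
apply_moves(
  deltas=[
    [0, 0, 0.001, 0, -1],
    [0, 0, 0.002, 0, -1],
    [0, 0, 0.002, 0, -1],
    [0, 0, 0.002, 0, -1],
  ],
)

```text
time_s: 5.5
ee_pos: [535.6, 124.8, 68.2]
ee_rot: [180.0, 0.0, 174.1]
force: [-0.8, 1.1, 4.4]
gripper_width: 0.6
gripper_force: 2.2
```

Emit:
apply_moves(
  deltas=[
    [0, 0, 0.001, 0, -1],
    [0, 0, 0.001, 0, -1],
    [0, 0, 0.001, 0, -1],
  ],
)

```text
time_s: 5.8
ee_pos: [535.8, 124.8, 67.3]
ee_rot: [180.0, 0.1, 174.1]
force: [-1.0, 1.2, 4.6]
gripper_width: 0.1
gripper_force: 2.6
```

Emit:
apply_moves(
  deltas=[
    [0, 0, 0.001, 0, -1],
    [0, 0, 0.001, 0, -1],
    [0, 0, 0.001, 0, -1],
  ],
)

```text
time_s: 6.1
ee_pos: [535.9, 124.8, 66.4]
ee_rot: [180.0, 0.1, 174.1]
force: [-1.3, 2.0, 6.9]
gripper_width: 0.4
gripper_force: 3.0
```

The print key is at 6.9 N, about 5 mm down. I'm lifting and carrying across to the printer.

Emit:
apply_moves(
  deltas=[
    [0, 0, -0.01, 0, -1],
    [0, 0, -0.04, 0, -1],
    [0, 0, -0.085, 0, -1],
    [0, 0, -0.13, 0, -1],
    [0, 0, -0.13, 0, -1],
  ],
)

```text
time_s: 6.6
ee_pos: [539.0, 124.9, 202.5]
ee_rot: [179.8, 0.7, 174.1]
force: [1.4, -0.0, -0.2]
gripper_width: 0.7
gripper_force: 0.0
```

Emit:
apply_moves(
  deltas=[
    [-0.002, -0.04, 0, 0, -1],
    [-0.004, -0.08, 0, 0, -1],
    [-0.006, -0.12, 0, 0, -1],
    [-0.008, -0.16, 0, 0, -1],
    [-0.01, -0.2, 0, 0, -1],
  ],
)

```text
time_s: 7.1
ee_pos: [523.8, -77.3, 195.3]
ee_rot: [-179.9, -0.1, 174.1]
force: [1.3, -0.7, 0.4]
gripper_width: 0.4
gripper_force: 0.0
```

Emit:
apply_moves(
  deltas=[
    [-0.002, -0.04, 0, 0, -1],
    [-0.004, -0.08, 0, 0, -1],
    [-0.006, -0.13, 0, 0, -1],
    [-0.01, -0.188, 0, 0, -1],
    [-0.01, -0.188, 0, 0, -1],
  ],
)

```text
time_s: 7.6
ee_pos: [514.2, -268.5, 194.9]
ee_rot: [-179.9, -0.1, 173.8]
force: [-0.1, 1.5, 0.3]
gripper_width: 0.2
gripper_force: 0.0
```

Emit:
apply_moves(
  deltas=[
    [0, 0, 0, 0, -1],
    [0, 0, 0, 0, -1],
    [0, 0, 0, 0, -1],
  ],
)

```text
time_s: 7.9
ee_pos: [515.2, -261.8, 195.7]
ee_rot: [180.0, -0.0, 174.2]
force: [0.3, 0.4, -0.4]
gripper_width: 0.5
gripper_force: 0.0
```

Emit:
apply_moves(
  deltas=[
    [0, 0, 0.015, 0, -1],
    [0, 0, 0.03, 0, -1],
    [0, 0, 0.038, 0, -1],
    [0, 0, 0.038, 0, -1],
    [0, 0, 0.038, 0, -1],
  ],
)

```text
time_s: 8.4
ee_pos: [515.7, -262.8, 158.4]
ee_rot: [-180.0, 0.0, 174.2]
force: [0.6, 0.1, 0.7]
gripper_width: 0.5
gripper_force: 0.0
```

```bash
python3 - <<'E'
from h import *
a=cams.grab_frame("side")[190:340,280:440]
b=cams.grab_frame("top")[170:290,350:510]
cv2.imwrite("pics/e.png",np.vstack([cv2.resize(i,None,fx=2.2,fy=2.2,interpolation=2) for i in(a,b)]))
E
```

```text
(no output)
```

View pics/e.png

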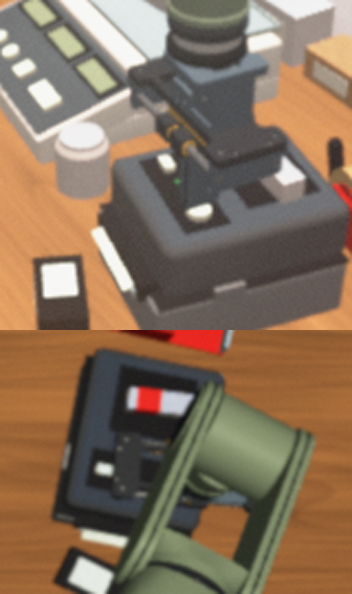

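The side crop shows the fingertip directly above the feed key, at crop (199,210). The pause key at (167,162) and the plug box are clear. I'm pressing down.

Emit:
apply_moves(
  deltas=[
    [0, 0, 0.002, 0, -1],
    [0, 0, 0.004, 0, -1],
    [0, 0, 0.005, 0, -1],
    [0, 0, 0.005, 0, -1],
    [0, 0, 0.005, 0, -1],
  ],
)

```text
time_s: 9.0
ee_pos: [515.4, -263.4, 153.2]
ee_rot: [-180.0, 0.0, 174.1]
force: [-0.5, 0.5, 2.2]
gripper_width: 0.1
gripper_force: 1.0
```

Emit:
apply_moves(
  deltas=[
    [0, 0, 0.001, 0, -1],
    [0, 0, 0.002, 0, -1],
    [0, 0, 0.002, 0, -1],
    [0, 0, 0.002, 0, -1],
  ],
)

```text
time_s: 9.4
ee_pos: [515.4, -263.4, 151.2]
ee_rot: [-180.0, 0.0, 174.1]
force: [-1.4, 0.1, 4.2]
gripper_width: 0.3
gripper_force: 2.0
```

Emit:
apply_moves(
  deltas=[
    [0, 0, 0.001, 0, -1],
    [0, 0, 0.002, 0, -1],
    [0, 0, 0.002, 0, -1],
    [0, 0, 0.002, 0, -1],
  ],
)

```text
time_s: 9.8
ee_pos: [515.4, -263.4, 149.3]
ee_rot: [-180.0, 0.0, 174.1]
force: [-0.5, 0.0, 6.3]
gripper_width: 0.9
gripper_force: 2.9
```

Emit:
apply_moves(
  deltas=[
    [0, 0, -0.01, 0, -1],
    [0, 0, -0.04, 0, -1],
    [0, 0, -0.07, 0, -1],
    [0, 0, -0.09, 0, -1],
    [0, 0, -0.09, 0, -1],
  ],
)

```text
time_s: 10.3
ee_pos: [516.5, -263.9, 241.9]
ee_rot: [-179.9, 0.3, 174.1]
force: [0.6, 0.8, 0.5]
gripper_width: 0.1
gripper_force: 0.0
```

```bash
python3 - <<'E'
from h import *
cv2.imwrite("pics/f.png",cams.grab_frame("side"))
s=env.state();print(s["time_s"],s["ee_pos"],s["force"])
E
```

```text
10.35 [ 515.57283832 -263.42461042  239.72684665] [ 1.26707158 -0.49908668 -0.43231834]
```

View pics/f.png

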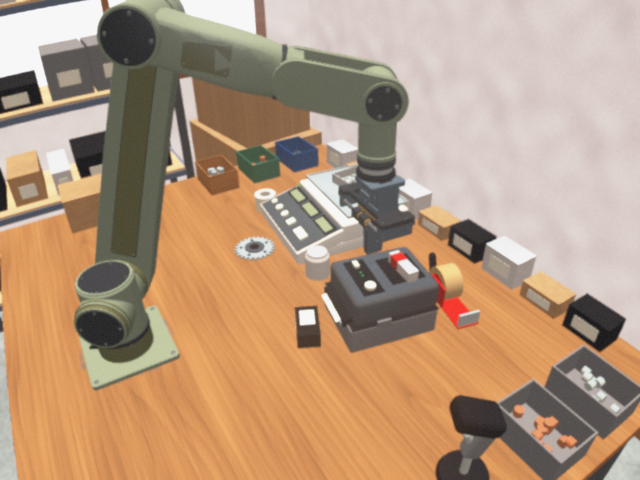

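The arm is clear above the printer, the feed key at (370,286) is up again, and the other objects in view stand where they were.

```bash
python3 -c "
from workcell import env
print(env.job_done())"
```

```text
the job is handed in; nothing more can be done
None
```

I pressed the sample, print and feed keys once each, in that order, at about 6–7 N and 4–5 mm of travel, lifting clear after each; no other key, the pan or the tray was touched as far as forces and pictures show, and I handed the job in at about 10 s (no verdict returned).

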